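# Clip the orange probe into its rail

## Robot

A 6-joint arm with a two-finger parallel gripper is mounted at the origin on a cart in front of the work surface, level with it; the furniture and walls round the work are solid. World frame = base frame: x ahead of the robot, y to its left, z up, the work surface at z = 0. Lengths are in mm, angles in rad, forces in N, time in s.
With the tool pointing down it reaches from about 400 to 825 mm from the base axis. Payload 7 kg.
Tool frame: the origin (TCP) lies at the very end of the fingers, on their centre line; the grasp point (between the pads) lies 19 mm behind it; z points along the fingers, y is the direction in which the jaws open and shut (so a half turn about z gives the same grasp; the last joint's range is limited). The gripper opens to 88 mm and grips with 3 to 60 N. Pads are 19 mm wide; open, the fingers measure 130 mm over their backs; the gripper's body (78 mm by 193 mm) begins 47 mm behind the grasp point.
Start: joints at [-0.99, 0.359, 0.012, 0, -1.224, -0.288], TCP at [194.802, -646.257, 226.561] pointing down, gripper open.
Joint ranges: [-3.07, 3.07], [-1.43, 2.12], [-1.02, 1.25], [-3.03, 1.67], [-3.05, -0], [-3.03, 3.03]. Speed limits (rad/s): [2.39, 2.39, 3.01, 3.14, 3.14, 3.14].

## Interface

Orientations are given as a unit quaternion [x, y, z, w].
In Python, from plant import bot gives the robot as it stands. Calls block until the motion is done:
- bot.move_ptp(position, orientation): joint-space move of the TCP to a pose.
- bot.line_to(position, velocity=150, ori=None): straight line of the TCP; ori=None keeps the orientation; velocity is the mean speed in mm/s.
- bot.move_joints(angles): joint-space move.
- bot.move_gripper(opening, force=None): finger opening in mm; force is the grip in N (None keeps the last); returns when the fingers have stopped.
- bot.pause(seconds).
- bot.solve_ik(position, orientation): joint angles nearest the present ones, or None.
- bot.read_state(): the state.
- bot.camera(name): name is "scene" or "side" or "wrist"; returns the picture (384x512x3 uint8, red, green, blue); there is no depth.
- bot.get_calibration(name): a dict with "fx", "fy", "cx", "cy" (pixels), "view" (4x4, takes a point from world to camera coordinates); the wrist camera has in their place "T_tool_cam" (4x4, takes a point from camera to tool coordinates, whose origin is the TCP and whose axes are the flange's). Camera axes: x right, y up, looking along -z (the intrinsics and any distortion apply to the point x, -y, -z); pixel columns grow to the right and rows downward; lengths in mm; the calibration is good to about 2 mm. A picture is of the moment at which its call begins: read the wrist's pose just before it. get_calibration takes no time and is no camera call.
A pose or a line that the arm cannot do raises bot.Unreachable and nothing moves.
- bot.close_job(): hands the job in, once; it reports no verdict.
The state is a dict: "t": time; "joint_pos": joint angles; "qvel": joint speeds; "tau": joint torques, N m; "tcp_pos": TCP position; "eef_rot": TCP orientation; "contact_force": force on the tool from outside, world axes, zero at the start; "moment": the same for the moment, N m; "width": finger opening in mm.
Only numpy, scipy, OpenCV 4.12 (cv2) and the standard library are available. Lean on these libraries where they do the work, as an engineer would, in place of code of your own. Each camera call takes 0.05 s, during which the arm holds its last target.

## Task

Put the orange probe away: lay it along the pair of orange spring clips on the rail and press it straight down until it snaps fully home in both clips, with a black end collar outside the clips at each end, then let go. Leave the blue probe where it lies.

Things in the scene. Friction and masses are not known exactly. Their poses are not given: they have to be found in the camera images.
- probe_orange_mid (a point): Middle (on the axis, mid-length) of the orange probe to put away: round bar, diameter 14, length 130 mm, about 60 g, with a six-sided black collar (18 mm across flats, 8 mm long) at each end and a thin steel tip (6 x 25 mm) beyond the +x collar. It lies flat on the bench, axis 9 mm up. x runs along the bar towards the steel tip; it may have rolled about x, so z need not be up.
- probe_blue_mid (a point): Middle of the blue probe, same shape and size as the orange one; it stays where it lies.
- clips_orange_seat (a point): Where the orange probe's middle lies when home in the orange clips: on the seated bar's axis, 33 mm above the bench, midway between the two clips, which stand 38 mm either side of it along x (each 12 mm long in x; the 64 mm between is free for fingers, down to the bench). x is level along the seated bar, z up. The probe may point either way.
- clips_orange: The two orange spring clips as one body, origin on the bench below the seat point. Each clip opens upward: two sprung jaws, flared mouth about 28 mm wide, tops about 50 mm above the bench, lips 9 mm apart at 40 mm. The bar meets the lips with its axis about 13 mm above the seat and snaps past them when pressed down with about 10 N in all; then it is held on the clips' floor.
- rail: Fixed rail: two parallel aluminium bars, 18 mm high, 150 mm long, 76 mm apart, on which both pairs of clips sit. Origin on the bench at its centre, y along the bars.
- clips_blue_seat (a point): The same seat point of the blue pair of clips on the same rail, 68 mm beside the orange pair; they stay empty. Which pair is nearer the robot varies.

How it is judged (in metres and radians):
At the end, for the whole second after the job is handed in: The orange probe lies home in both orange clips: its middle within 4 mm of the seated height, 6 mm sideways and 16 mm lengthways (collars outside the clips) of the seat point, its axis within 0.12 rad of the clips' line, either way round; the blue probe is within 30 mm of where it started (z of probe_orange_mid in the frame of clips_orange_seat between -0.004 and 0.004 m and y of probe_orange_mid in the frame of clips_orange_seat between -0.006 and 0.006 m and x of probe_orange_mid in the frame of clips_orange_seat between -0.016 and 0.016 m and angle between the x axis of probe_orange_mid and the x axis of clips_orange_seat, either way round below 0.12 rad and distance of probe_blue_mid from where it was at the start of the episode below 0.03 m); the robot touches nothing.
It fails at once if the blue probe is moved more than 30 mm (distance of probe_blue_mid from where it was at the start of the episode above 0.03 m).
It also fails if it takes over 35 s, if anything falls off the work surface, if the arm or the gripper's body presses on something with over 40 N, if the wrist force passes 120 N, or if a joint passes its speed limit or range.

## Working session

There is one attempt and no reset: what is moved stays moved. The work goes in short steps, each a Python script; the robot and the scene stay as the last script left them, time stands still between calls to the robot, and variables do not carry over. Pictures are saved under pics/ and viewed, and the job is handed in when it is done.

```bash
mkdir -p pics; ls; python3 - <<'E'
from plant import bot
import cv2
for n in ["scene","side","wrist"]:
    c=bot.get_calibration(n); print(n,c)
    cv2.imwrite(f"pics/{n}0.png",bot.camera(n)[:,:,::-1])
s=bot.read_state();print(s)
E
```

```text
pics
scene {'fx': 443.6791458234476, 'fy': 443.6791458234476, 'cx': 253.35485046125, 'cy': 187.71662738856855, 'view': array([[-8.69809959e-01, -4.93066651e-01, -1.77739355e-02,
         5.77349756e+02],
       [ 3.35326259e-01, -6.17200759e-01,  7.11772101e-01,
         4.97076029e+00],
       [-3.61921172e-01,  6.13146395e-01,  7.02185562e-01,
        -8.94933423e+02],
       [ 0.00000000e+00,  0.00000000e+00,  0.00000000e+00,
         1.00000000e+00]])}
side {'fx': 421.70604997204134, 'fy': 421.70604997204134, 'cx': 256.5905233953701, 'cy': 191.98936390380393, 'view': array([[-8.37327980e-01, -5.46545331e-01, -1.30405269e-02,
         5.80304038e+02],
       [ 2.69135274e-01, -4.32853261e-01,  8.60351241e-01,
        -3.73266583e+01],
       [-4.75865588e-01,  7.16886501e-01,  5.09534775e-01,
        -8.73772009e+02],
       [ 0.00000000e+00,  0.00000000e+00,  0.00000000e+00,
         1.00000000e+00]])}
wrist {'fx': 274.80831757302326, 'fy': 274.80831757302326, 'cx': 255.4767746236312, 'cy': 191.53169838635432, 'T_tool_cam': array([[-6.33122503e-04,  9.64569639e-01,  2.63827614e-0
[... 259 characters left out ...]
        1.00000000e+00]])}
{'t': 0.15, 'joint_pos': array([-9.89900915e-01,  3.59220957e-01,  1.12830166e-02, -2.21523733e-04,
       -1.22410408e+00, -2.88092188e-01]), 'qvel': array([-0.0005633 , -0.00252359,  0.00175433,  0.00171896,  0.00194326,
        0.00095692]), 'tau': array([-1.80845127e-04, -5.83277285e+01,  2.93288416e+01,  7.00108945e+00,
        8.79262603e-03, -1.17972545e-04]), 'tcp_pos': array([ 194.68591972, -645.93799473,  225.85074516]), 'eef_rot': array([-1.45841864e-01,  9.89307713e-01,  6.08817343e-04, -1.67717984e-04]), 'contact_force': array([-0.1362993 , -0.23658926, -0.38589473]), 'moment': array([ 0.03292109, -0.05181054,  0.03286449]), 'width': 87.65073711823698}
```

View pics/scene0.png

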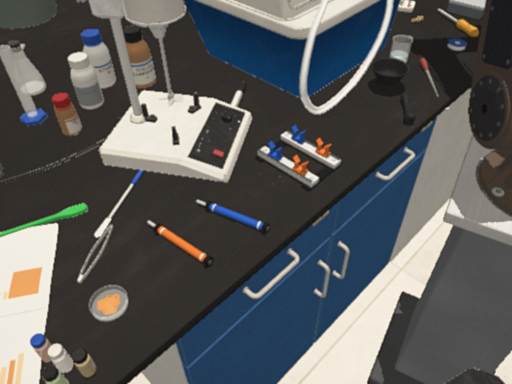

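View pics/side0.png

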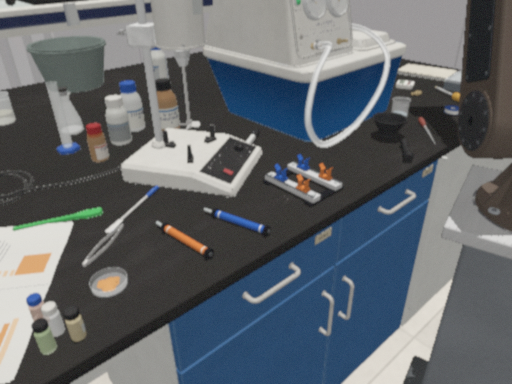

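View pics/wrist0.png

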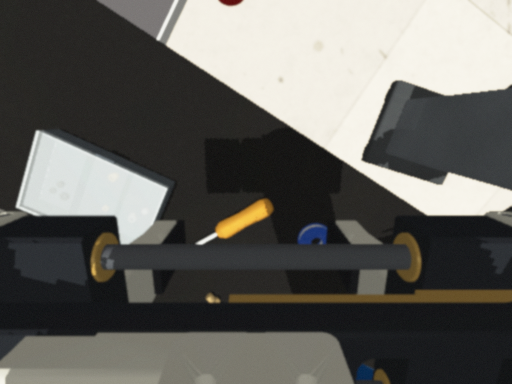

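The scene picture shows the orange probe from about (150,223) at the tip to (210,262), and the blue probe from (198,202) to (267,229). The orange clips are at about (302,168) and (323,148), with the blue clips at (277,152) and (297,132). I'll get coarse positions from masks next, then look with the wrist camera.

```bash
cat > h.py <<'E'
from plant import bot
import numpy as np, cv2
from scipy.spatial.transform import Rotation as R
def cam(name,s=None):
    c=bot.get_calibration(name)
    K=np.array([[c['fx'],0,c['cx']],[0,c['fy'],c['cy']],[0,0,1]])
    if name=='wrist':
        T=np.eye(4);T[:3,:3]=R.from_quat(s['eef_rot']).as_matrix();T[:3,3]=s['tcp_pos']
        W=T@c['T_tool_cam']
    else: W=np.linalg.inv(c['view'])
    return K,W
def ray(C,px):
    K,W=C
    d=np.linalg.solve(K,[px[0],px[1],1.]);d[1]*=-1;d[2]*=-1
    return W[:3,3],W[:3,:3]@d
def onz(C,px,z):
    o,d=ray(C,px);return o+d*(z-o[2])/d[2]
def proj(C,p):
    K,W=C
    q=np.linalg.inv(W)@np.r_[p,1];q=q[:3]*[1,-1,-1];q=K@q;return q[:2]/q[2]
def blobs(img,col,amin=8):
    hsv=cv2.cvtColor(img,cv2.COLOR_RGB2HSV)
    lo,hi={'o':((5,170,110),(16,255,255)),'b':((105,140,60),(125,255,255))}[col]
    m=cv2.inRange(hsv,lo,hi)
    n,l,st,ce=cv2.connectedComponentsWithStats(m)
    return m,l,[(i,st[i,4],ce[i],st[i,:4]) for i in range(1,n) if st[i,4]>=amin]
E
python3 - <<'E'
from h import *
for n in ["scene","side"]:
    im=cv2.imread(f"pics/{n}0.png")[:,:,::-1].copy();C=cam(n)
    for col in 'ob':
        for b in blobs(im,col,15)[2]: print(n,col,b[1],b[2].round(1),onz(C,b[2],9 if b[1]>150 else 38).round(1))
E
```

```text
scene o 40 [ 63.3 107.9] [1014.5  295.7   38. ]
scene o 152 [322.5 147.8] [427.3 108.3   9. ]
scene o 169 [299.5 165.4] [446.7 184.9   9. ]
scene o 18 [159.2 228.3] [580. 483.  38.]
scene o 363 [181.3 243. ] [543.1 474.1   9. ]
scene o 19 [203.2 257.6] [476.1 498.2  38. ]
scene b 2882 [247.4  37.6] [ 837.9 -270.8    9. ]
scene b 2070 [346.   36.2] [ 575.5 -417.4    9. ]
scene b 94 [392.4  16.4] [ 478.4 -550.7   38. ]
scene b 271 [91.2 36.8] [1272.4  -50.8    9. ]
scene b 22 [382.6  44.2] [ 448.1 -360.4   38. ]
scene b 74 [457.2  41.6] [ 267.9 -472.4   38. ]
scene b 31 [365.4  52.4] [ 474.8 -292.9   38. ]
scene b 17 [350.9  58.6] [ 497.5 -241.8   38. ]
scene b 24 [236.7  66. ] [750.5 -64.4  38. ]
scene b 18 [343.6  64.2] [ 504.  -204.7   38. ]
scene b 20 [255.4  64.8] [709.3 -93.1  38. ]
scene b 17 [333.6  72.6] [ 510.9 -152.7   38. ]
scene b 17 [325.6  83.9] [507.8 -92.4  38. ]
scene b 50 [312.4  89.6] [526.2 -53.1  38. ]
scene b 20 [296.6  89.3] [561.2 -36.3  38. ]
scene b 15 [289.   91.2] [573.8 -19.9  38. ]
scene b 201 [ 33.8 117.9] [1087.   334.2    9. ]
scene b 20741 [302.7 284.
[... 418 characters left out ...]
25.2  38. ]
side o 16 [177.2 236.9] [531.5 503.5  38. ]
side b 425 [386.5  88.8] [ 525.7 -629.1    9. ]
side b 3936 [262.8  96.6] [ 872.3 -315.4    9. ]
side b 2805 [343.3  98.2] [ 619.3 -444.9    9. ]
side b 155 [127.3  86.1] [1395.  -153.9    9. ]
side b 113 [ 68.  149.3] [1021.7  373.5   38. ]
side b 110 [302.5 162.3] [480.7 126.9  38. ]
side b 130 [280.4 172.8] [498.3 199.6  38. ]
side b 26550 [310.  303.3] [272.8 494.3   9. ]
side b 31 [152.4 191.1] [685.6 411.1  38. ]
side b 16 [215.4 212.8] [522.  406.2  38. ]
side b 303 [239.  220.8] [492.9 370.4   9. ]
side b 106 [ 33.7 299.4] [606.4 730.7  38. ]
side b 87 [174.1 343.6] [377.4 678.7  38. ]
side b 32 [179.4 375.3] [339.9 710.   38. ]
```

```bash
python3 - <<'E'
from h import *
def tri(a,b):
    o1,d1=ray(cam('scene'),a);o2,d2=ray(cam('side'),b)
    d1/=np.linalg.norm(d1);d2/=np.linalg.norm(d2)
    t=np.linalg.lstsq(np.c_[d1,-d2],o2-o1,rcond=None)[0]
    p,q=o1+d1*t[0],o2+d2*t[1];return ((p+q)/2).round(),np.linalg.norm(p-q).round(1)
print('hose bottom',tri((318,108),(325,143)))
print('hose right',tri((388,20),(388,75)))
print('hose bottomR',tri((350,92),(352,127)))
print('tub cornr',tri((302,92),(303,138)))
print('clipO',tri((299.5,165.4),(302,185)),tri((322.5,147.8),(325.5,172)))
print('standtop',tri((168,10),(176,42)))
print('standarm top', tri((235,97),(254,139)))
E
```

```text
hose bottom (array([474.,  28.,  51.]), np.float64(6.1))
hose right (array([ 413., -223.,  170.]), np.float64(4.9))
hose bottomR (array([413.,   8., 100.]), np.float64(1.8))
tub cornr (array([561., -49.,  20.]), np.float64(18.4))
clipO (array([440., 203.,  26.]), np.float64(1.8)) (array([416., 138.,  35.]), np.float64(0.9))
standtop (array([692., 265., 317.]), np.float64(30.7))
standarm top (array([697.,  21.,   8.]), np.float64(15.0))
```

```bash
python3 - <<'E'
from h import *
for px in [(350,25),(320,40),(385,40),(310,5)]:
    for z in (150,200,250,300,350,400): print(px,onz(cam('side'),px,z).round())
def down(yaw): return R.from_euler('z',yaw)*R.from_euler('x',np.pi)
print(R.from_quat(bot.read_state()['eef_rot']).as_matrix().round(2))
for a in (-.99,0,.4,.7):
  for r,z in ((400,450),(420,550),(450,500),(380,500)):
    # flange keep relative orientation to arm azimuth
    q=(R.from_euler('z',a+.99)*R.from_quat(bot.read_state()['eef_rot'])).as_quat()
    j=bot.solve_ik([r*np.cos(a),r*np.sin(a),z],q); print(a,r,z,None if j is None else np.round(j,2))
E
```

```text
(350, 25) [  854. -1041.   150.]
(350, 25) [ 739. -747.  200.]
(350, 25) [ 623. -453.  250.]
(350, 25) [ 508. -159.  300.]
(350, 25) [392. 135. 350.]
(350, 25) [276. 428. 400.]
(320, 40) [ 823. -661.  150.]
(320, 40) [ 712. -424.  200.]
(320, 40) [ 601. -186.  250.]
(320, 40) [490.  51. 300.]
(320, 40) [380. 288. 350.]
(320, 40) [269. 525. 400.]
(385, 40) [ 604. -784.  150.]
(385, 40) [ 525. -528.  200.]
(385, 40) [ 447. -273.  250.]
(385, 40) [369. -17. 300.]
(385, 40) [291. 238. 350.]
(385, 40) [213. 494. 400.]
(310, 5) [ 1343. -1598.   150.]
(310, 5) [ 1155. -1221.   200.]
(310, 5) [ 966. -844.  250.]
(310, 5) [ 778. -467.  300.]
(310, 5) [589. -90. 350.]
(310, 5) [400. 287. 400.]
[[-0.96 -0.29 -0.  ]
 [-0.29  0.96  0.  ]
 [ 0.    0.   -1.  ]]
-0.99 400 450 [-0.49 -0.18 -0.1  -0.   -1.65 -0.79]
-0.99 420 550 [-0.52 -0.12  0.17 -0.   -1.86 -0.76]
-0.99 450 500 [-0.55 -0.08  0.09 -0.   -1.74 -0.73]
-0.99 380 500 [-0.46 -0.21 -0.01 -0.   -1.77 -0.82]
0 400 450 [ 0.5  -0.18 -0.1  -0.   -1.65 -0.79]
0 420 550 [ 0.47 -0.12  0.17 -0.   -1.86 -0.76]
0 450 500 [ 0.44 -0.08  0.09 -0.   -1.74 -0.73]
0 380 500 [ 0.53 -0.21 -0.01 -0.   -1.77 -0.82]
0.4 400 450 [ 0.9  -0.18 -0.1  -0.   -1.65 -0.79]
0.4 420 550 [ 0.87 -0.12  0.17 -0.   -1.86 -0.76]
0.4 450 500 [ 0.84 -0.08  0.09 -0.   -1.74 -0.73]
0.4 380 500 [ 0.93 -0.21 -0.01 -0.   -1.77 -0.82]
0.7 400 450 [ 1.2  -0.18 -0.1  -0.   -1.65 -0.79]
0.7 420 550 [ 1.17 -0.12  0.17 -0.   -1.86 -0.76]
0.7 450 500 [ 1.14 -0.08  0.09 -0.   -1.74 -0.73]
0.7 380 500 [ 1.23 -0.21 -0.01 -0.   -1.77 -0.82]
```

```bash
cat >> h.py <<'E'
def down(tx):
    a=np.arctan2(tx[1],tx[0]);c,s=np.cos(a),np.sin(a)
    return R.from_matrix(np.array([[c,s,0],[s,-c,0],[0,0,-1.]])).as_quat()
def snap(f):
    bot.pause(.15);s=bot.read_state();im=bot.camera('wrist');cv2.imwrite(f"pics/{f}.png",im[:,:,::-1]);np.savez(f"pics/{f}.npz",eef_rot=s['eef_rot'],tcp_pos=s['tcp_pos']);return im,s
E
python3 - <<'E'
from h import *
bot.move_joints([-.99,-.12,.17,0,-1.86,-.29])
print(bot.read_state()['tcp_pos'],bot.read_state()['t'])
bot.move_joints([.75,-.12,.17,0,-1.86,-.29])
print(bot.read_state()['tcp_pos'],bot.read_state()['t'],bot.read_state()['contact_force'])
q=down((-.35,-.94)); print(bot.solve_ik([458,250,150],q)); q2=down((.75,.66)); print(bot.solve_ik([479,418,150],q2))
E
```

```text
[  44.61566262 -417.14319418  549.19661559] 1.7167
[403.43263615 113.01981081 550.69157745] 4.0 [ 0.25752476  0.20479929 -1.14075139]
[ 0.8760596   0.17327446 -0.43086625  0.         -0.96665562 -1.23249656]
[ 1.02396907  0.35105812 -0.18219945  0.         -1.03753876  1.26848211]
```

```bash
python3 - <<'E'
from h import *
bot.move_ptp([458,250,150],down((-.35,-.94)))
snap('w1'); print(bot.read_state()['t'])
E
```

```text
5.775
```

View pics/w1.png

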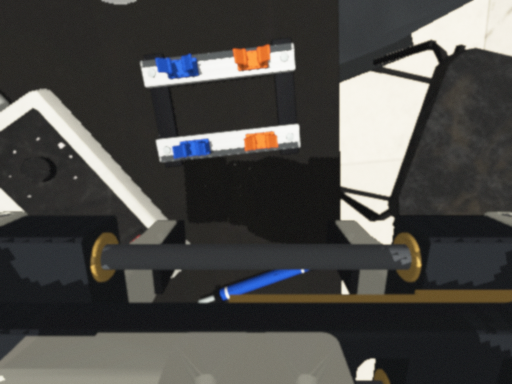

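The wrist picture shows the orange clips at about (252,57) and (261,140), the blue clips at (178,67) and (192,149), and the two white rail bars.

```bash
python3 - <<'E'
from h import *
im=cv2.imread('pics/w1.png')[:,:,::-1].copy();s=np.load('pics/w1.npz');C=cam('wrist',s)
hsv=cv2.cvtColor(im,cv2.COLOR_RGB2HSV)
for col in 'ob':
    for b in blobs(im,col,60)[2]:
        if b[2][1]<180: print(col,b[1],b[2].round(1),b[3],[onz(C,b[2],z).round(1) for z in (18,33,45)])
# rail bars: bright + colored, hull
m=(hsv[:,:,2]>120).astype(np.uint8);m[:, :135]=0;m[:,305:]=0;m[165:]=0
m=cv2.morphologyEx(m,cv2.MORPH_CLOSE,np.ones((5,5)))
n,l,st,ce=cv2.connectedComponentsWithStats(m)
for i in range(1,n):
    if st[i,4]>800:
        r=cv2.minAreaRect(np.argwhere(l==i)[:,::-1].astype(np.float32));bx=cv2.boxPoints(r)
        print(r,[onz(C,p,18).round(1)[:2] for p in bx])
cv2.imwrite('pics/w1z.png',cv2.resize(im[20:180,120:330,::-1],None,fx=3.6,fy=3.6,interpolation=cv2.INTER_NEAREST))
E
```

```text
o 664 [251.9  57.2] [233  44  37  26] [array([418.1, 131.8,  18. ]), array([418.9, 134.5,  33. ]), array([419.6, 136.7,  45. ])]
o 448 [260.2 140.9] [245 132  33  19] [array([438.1, 209.8,  18. ]), array([437.9, 208.5,  33. ]), array([437.7, 207.4,  45. ])]
b 738 [177.7  66. ] [155  53  43  25] [array([488.8, 113.8,  18. ]), array([486. , 117.4,  33. ]), array([483.7, 120.3,  45. ])]
b 519 [191.7 148.5] [173 139  38  20] [array([508.6, 191.9,  18. ]), array([504.8, 191.5,  33. ]), array([501.7, 191.2,  45. ])]
((217.86688232421875, 64.36860656738281), (29.210311889648438, 154.8146514892578), 83.2901611328125) [array([521.1,  95. ]), array([376.2, 132.2]), array([381.2, 157.7]), array([529.9, 119.9])]
((228.20640563964844, 142.0460662841797), (23.053203582763672, 144.2130889892578), 83.8408432006836) [array([540., 169.]), array([394.8, 206.4]), array([399.6, 229.6]), array([548.1, 191.7])]
```

View pics/w1z.png

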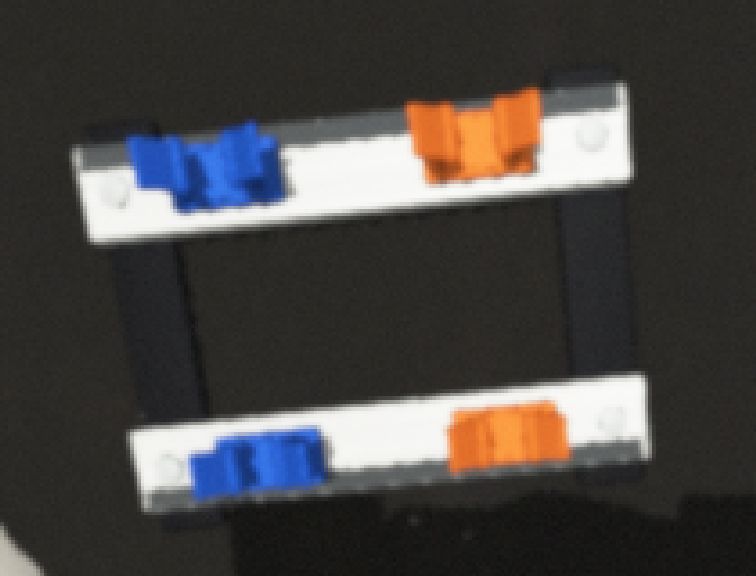

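```bash
python3 - <<'E'
from h import *
s=np.load('pics/w1.npz');C=cam('wrist',s)
f=lambda p,z:onz(C,np.array(p)/3.6+[120-.36,20-.36],z)[:2]
A=[f(p,18) for p in [(130,430),(645,375),(652,445),(145,495)]]
B=[f(p,18) for p in [(78,168),(625,108),(632,180),(90,243)]]
for X in (A,B): print(np.round(X,1),np.mean(X,0).round(1),[np.linalg.norm(X[i]-X[i-1]).round(1) for i in range(4)])
a,b=np.mean(A,0),np.mean(B,0);print('rail c',(a+b)/2,np.linalg.norm(a-b),'x az',np.degrees(np.arctan2(*(a-b)[::-1])))
for X in (A,B):
  d=X[1]-X[0];e=X[2]-X[3];print('bar az',np.degrees(np.arctan2(d[1],d[0]))+90+90*0,np.degrees(np.arctan2(e[1],e[0])))
n,g=f((508,437),26),f((480,145),26);print('clip floor',n,g,(n+g)/2,np.linalg.norm(n-g),np.degrees(np.arctan2(*(n-g)[::-1])))
# lower edges of bars floor center
C2=[cam(k) for k in('scene','side')]
for p in [(428,171,33),(419,134,33),(438,208,33)]: print([proj(c,np.array(p,float)).round(1) for c in C2])
E
```

```text
[[539.8 169.9]
 [394.9 207.4]
 [399.2 226.9]
 [544.  188.5]] [469.5 198.2] [np.float64(19.1), np.float64(149.7), np.float64(20.0), np.float64(149.8)]
[[522.2 101.6]
 [378.4 139.5]
 [382.3 157.1]
 [527.8 120. ]] [452.7 129.5] [np.float64(19.2), np.float64(148.7), np.float64(18.0), np.float64(150.2)]
rail c [461.08163525 163.85862803] 70.66557150422202 x az 76.24238090251198
bar az 255.50072474421006 165.1539071922779
bar az 255.24557891184332 165.69830945402404
clip floor [437.57156613 209.40602467] [418.38123013 135.80302598] [427.97639813 172.60452532] 76.06359451898778 75.38673997074979
[array([311.2, 155.7]), array([314.2, 177.5])]
[array([322.3, 147.1]), array([325. , 171.9])]
[array([299.2, 164.6]), array([302.4, 183.3])]
```

Seat found: about (428.0, 172.5), x axis at 75.4°. The rail and the scene view agree with it. Next I'll look at the orange probe.

```bash
python3 - <<'E'
from h import *
bot.move_ptp([479,418,150],down((.75,.66)))
snap('w2'); print(bot.read_state()['t'])
E
```

```text
8.1167
```

View pics/w2.png

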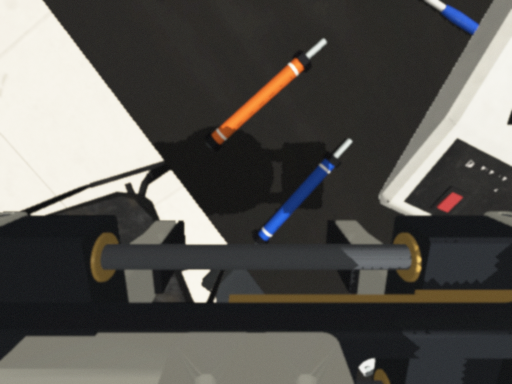

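```bash
python3 - <<'E'
from h import *
im=cv2.imread('pics/w2.png')[:,:,::-1].copy();s=np.load('pics/w2.npz');C=cam('wrist',s)
m,l,bs=blobs(im,'o',5)
pts=[]
for b in bs:
    if b[2][1]<180: print(b[1],b[2],b[3]); pts.append(np.argwhere(l==b[0])[:,::-1])
p=np.vstack(pts).astype(float)
w=np.array([onz(C,q,9)[:2] for q in p]); 
vx,vy,x0,y0=cv2.fitLine(w.astype(np.float32),cv2.DIST_HUBER,0,.01,.01).ravel()
t=(w-[x0,y0])@[vx,vy];print('dir',vx,vy,np.degrees(np.arctan2(vy,vx)),'ends',np.percentile(t,[0,1,99,100]),x0,y0, 'mid',np.array([x0,y0])+np.array([vx,vy])*(t.min()+t.max())/2)
for q in [(211,145),(309,57),(326,40)]:
    print(onz(C,q,9).round(1),(onz(C,q,9)[:2]-[x0,y0])@[vx,vy])
cv2.imwrite('pics/w2z.png',cv2.resize(im[30:160,200:340,::-1],None,fx=4.5,fy=4.5,interpolation=cv2.INTER_NEAREST))
E
```

```text
97 [297.82474227  64.4742268 ] [291  58  13  15]
1343 [257.36113179 100.89128816] [219  66  77  71]
64 [216.75 137.25] [212 131  11  12]
dir 0.9897929 -0.14251319 -8.1933 ends [-60.21396478 -58.77935426  55.35056153  56.68371718] 545.68427 474.29037 mid [543.93715816 474.54192817]
[478.5 481.9   9. ] -67.63661945287298
[610.7 463.1   9. ] 65.94934744104805
[632.7 461.2   9. ] 87.98841263454109
```

View pics/w2z.png

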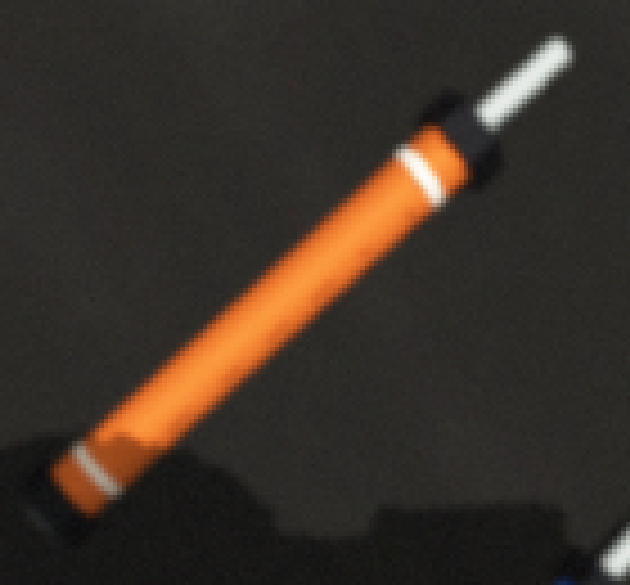

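The wrist picture shows the orange probe lying clear, with its collars at (211,145) and (307,58) and its tip at (324,42). The mid is about (544,474.5) at an axis of -8.2°, and the blue probe is well to the side. I'll check reachability and then grasp.

```bash
cat >> h.py <<'E'
G=np.array([544.,474.5]);ga=np.radians(-8.2)
S=np.array([428.,172.5]);sa=np.radians(75.4)
dv=lambda a:np.array([np.cos(a),np.sin(a)])
E
python3 - <<'E'
from h import *
for k in (0,np.pi):
    print(bot.solve_ik([*G,3],down(dv(ga+k))),bot.solve_ik([*S,25],down(dv(sa+k))),bot.solve_ik([*S,120],down(dv(sa+k))))
q=down(dv(ga))
if bot.solve_ik([*G,3],q) is None: q=down(dv(ga+np.pi));print('flip')
bot.move_gripper(45,40)
bot.move_ptp([*G,90],q)
s=bot.read_state();print(s['t'],s['tcp_pos'])
bot.line_to([*G,3.5],120)
s=bot.read_state();print(s['t'],s['tcp_pos'],s['contact_force'])
bot.move_gripper(5,40)
s=bot.read_state();print(s['t'],s['tcp_pos'],s['contact_force'],s['width'])
bot.line_to([*G,60],100)
s=bot.read_state();print(s['t'],s['tcp_pos'],s['contact_force'],s['width'],s['joint_pos'])
for n in('scene','side'):cv2.imwrite(f"pics/{n}1.png",bot.camera(n)[:,:,::-1])
snap('w3')
E
```

```text
[ 0.98619755  0.61915478 -0.10657733  0.         -0.84506422  0.44148178] [ 0.81177093  0.25426736 -0.69914062  0.         -0.61738834  2.07500366] [ 0.81177093  0.10867761 -0.59174686  0.         -0.87037186  2.07500366]
[ 0.98619755  0.61915478 -0.10657733  0.         -0.84506422 -2.70011087] [ 0.81177093  0.25426736 -0.69914062  0.         -0.61738834 -1.066589  ] [ 0.81177093  0.10867761 -0.59174686  0.         -0.87037186 -1.066589  ]
9.8083 [543.89890052 474.30695051  90.01959374]
10.675 [544.43642559 474.99498913   4.42032088] [-0.1229775   0.37651308 -0.02337539]
11.3083 [544.08043785 474.50138567   3.72821488] [-1.02598292 -0.11237069  2.34816498] 12.845862432544937
12.025 [543.6723125  474.24626656  59.63220753] [-0.95419318  0.52998167 -1.22127382] 12.824285562002569 [ 9.86212424e-01  5.59829311e-01 -6.40450957e-02 -4.00358634e-04
 -9.47389290e-01  4.41491979e-01]
```

```bash
python3 - <<'E'
import cv2
a=cv2.imread('pics/scene1.png')[120:340,60:360];b=cv2.imread('pics/side1.png')[120:340,60:360]
cv2.imwrite('pics/c1.png',cv2.resize(cv2.hconcat([a,b]),(800,293)))
E
```

```text
(no output)
```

View pics/c1.png

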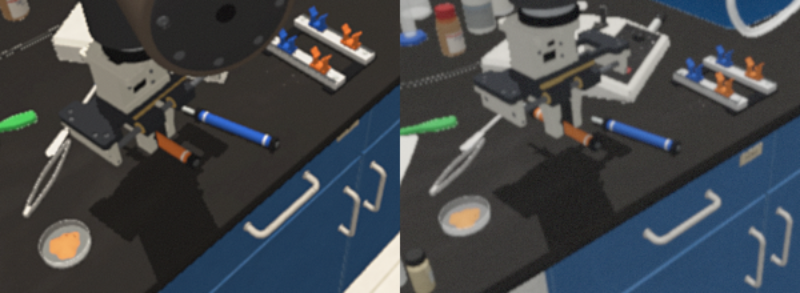

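View pics/w3.png

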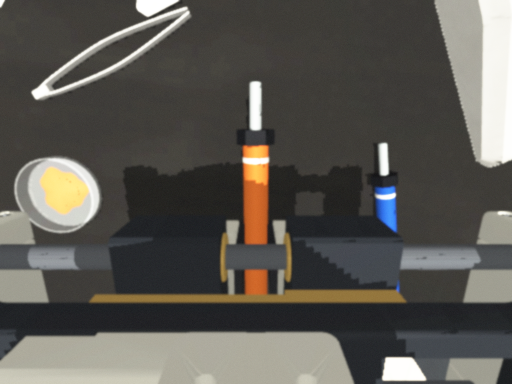

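The probe is held between the fingers and lines up with tool x (columns 255–256). Its outer collar face is near row 131.

```bash
python3 - <<'E'
from h import *
s=np.load('pics/w3.npz');C=cam('wrist',s);Rm=R.from_quat(s['eef_rot'])
z=s['tcp_pos'][2]+5.5
for q in [(255.5,130),(256,160),(256,200),(255.5,83)]: print(Rm.inv().apply(onz(C,q,z)-s['tcp_pos']).round(1))
# via: up, over
q=down(dv(ga));Q=down(dv(sa))
bot.line_to([*G,140],200)
bot.move_ptp([*S,130],Q)
st=bot.read_state();print(st['t'],st['tcp_pos'],st['width'],st['contact_force'],st['joint_pos'])
bot.line_to([*S,62],100)
bot.pause(.2)
st=bot.read_state();print(st['t'],st['tcp_pos'],st['width'],st['contact_force'])
for n in('scene','side'):cv2.imwrite(f"pics/{n}2.png",bot.camera(n)[:,:,::-1])
snap('w4')
a=cv2.imread('pics/scene2.png')[60:250,200:400];b=cv2.imread('pics/side2.png')[80:270,200:400]
cv2.imwrite('pics/c2.png',cv2.resize(cv2.hconcat([a,b]),(800,380)))
E
```

```text
[63.6 -0.6 -5.5]
[47.2 -0.4 -5.5]
[23.8 -0.4 -5.5]
[87.5 -0.6 -5.6]
14.325 [428.3755152  172.96092393 129.92530715] 12.675656040072603 [-0.05400518  0.54352322 -0.31377528] [ 8.11986114e-01  9.69618480e-02 -5.77841120e-01  1.54699506e-04
 -8.95979646e-01  2.07389494e+00]
15.3583 [428.32516985 172.82376353  62.59880397] 12.985300624120812 [-0.85385941  0.2548223  -1.22308104]
```

View pics/c2.png

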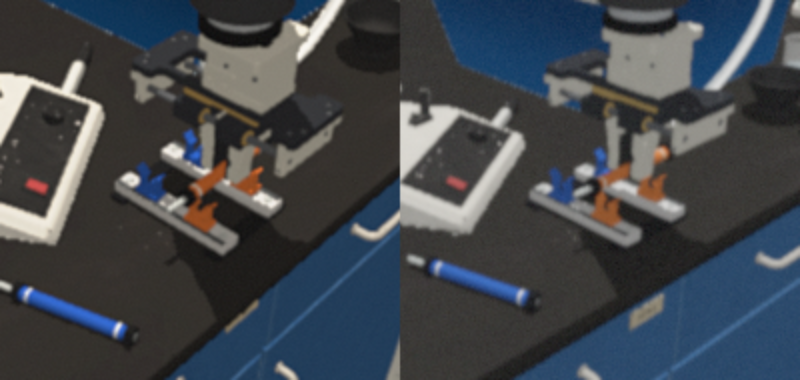

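View pics/w4.png

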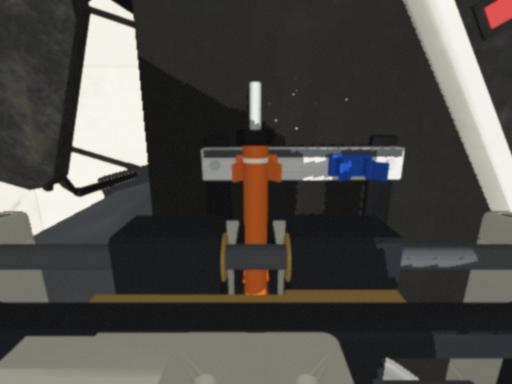

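The orange clip is centred at about column 256.5 and the bar at 255.5, so they line up sideways. The collar (rows 131–145) sits beyond the clip. Pressing down in steps.

```bash
python3 - <<'E'
from h import *
bot.move_gripper(5,58)
for z in (46,40,36,32,29,27.5,26):
    bot.line_to([*S,z],50)
    st=bot.read_state();print(z,round(st['t'],2),st['tcp_pos'].round(2),st['width'].round(2),st['contact_force'].round(1),st['moment'].round(2))
for n in('scene','side'):cv2.imwrite(f"pics/{n}3.png",bot.camera(n)[:,:,::-1])
snap('w5')
a=cv2.imread('pics/scene3.png')[60:250,200:400];b=cv2.imread('pics/side3.png')[80:270,200:400]
cv2.imwrite('pics/c3.png',cv2.resize(cv2.hconcat([a,b]),(800,380)))
E
```

```text
Traceback (most recent call last):
AttributeError: 'float' object has no attribute 'round'
```

```bash
python3 - <<'E'
from h import *
for z in (40,36,32,29,27.5,26):
    bot.line_to([*S,z],50)
    st=bot.read_state();print(z,round(st['t'],2),st['tcp_pos'].round(2),round(st['width'],2),st['contact_force'].round(1),st['moment'].round(2))
for n in('scene','side'):cv2.imwrite(f"pics/{n}3.png",bot.camera(n)[:,:,::-1])
snap('w5')
a=cv2.imread('pics/scene3.png')[60:250,200:400];b=cv2.imread('pics/side3.png')[80:270,200:400]
cv2.imwrite('pics/c3.png',cv2.resize(cv2.hconcat([a,b]),(800,380)))
E
```

```text
40 16.61 [428.46 172.88  40.07] 12.47 [1.3 0.7 1.2] [ 0.02 -0.38  0.05]
36 16.86 [428.49 173.09  36.17] 12.38 [ 1.7  3.4 -0.6] [ 0.73 -0.71  0.04]
32 17.11 [427.85 172.44  31.57] 12.8 [ 2.5  2.  -4.9] [ 0.54 -1.02  0.02]
29 17.36 [427.61 172.01  28.52] 12.55 [ 3.2 -0.2 -6.6] [-0.15 -1.13  0.04]
27.5 17.61 [427.84 172.19  27.61] 12.49 [ 1.7 -1.   1.2] [-0.63 -0.49  0.11]
26 17.86 [427.92 172.22  27.31] 12.42 [-4.3 -3.9 21.5] [-1.26  1.95  0.01]
```

View pics/c3.png

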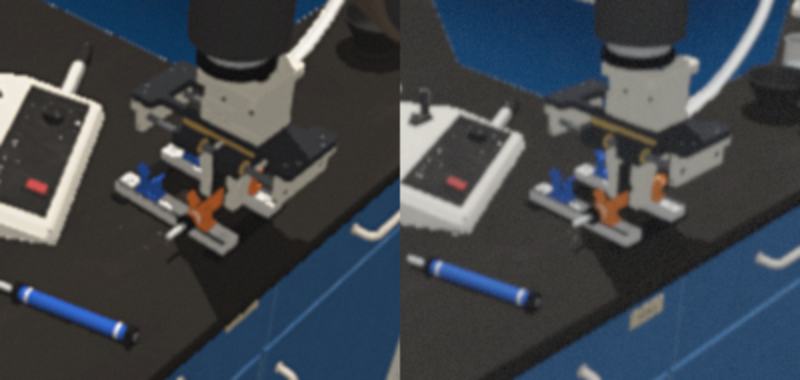

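View pics/w5.png

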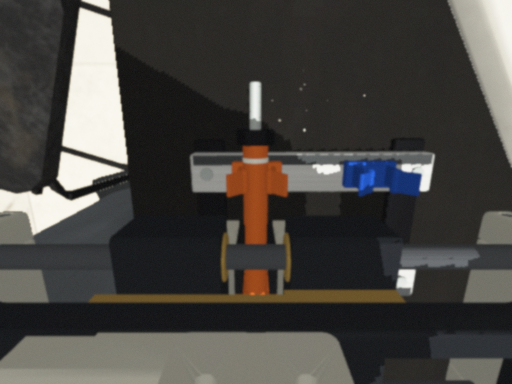

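Force pulled downward from 32 to 28.5 mm as the bar snapped in, then rose to 21 N on the floor at the predicted height. Releasing and checking.

```bash
python3 - <<'E'
from h import *
bot.line_to([*S,27.5],30)
bot.move_gripper(34,20)
bot.line_to([*S,130],120)
u=dv(sa)
bot.move_ptp([*(S+u*-85*-1),150],down(-u))
snap('w6');st=bot.read_state();print(st['t'],st['contact_force'].round(1))
for n in('scene','side'):cv2.imwrite(f"pics/{n}4.png",bot.camera(n)[:,:,::-1])
a=cv2.imread('pics/scene4.png')[60:250,200:400];b=cv2.imread('pics/side4.png')[80:270,200:400]
cv2.imwrite('pics/c4.png',cv2.resize(cv2.hconcat([a,b]),(800,380)))
E
```

```text
22.95 [0.1 0.2 0.5]
```

View pics/c4.png

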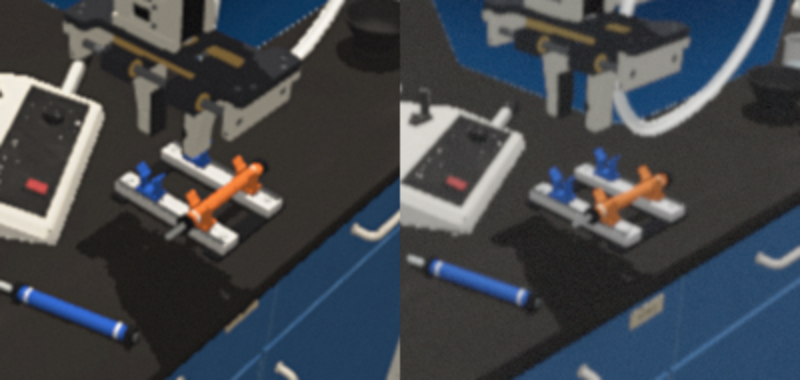

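View pics/w6.png

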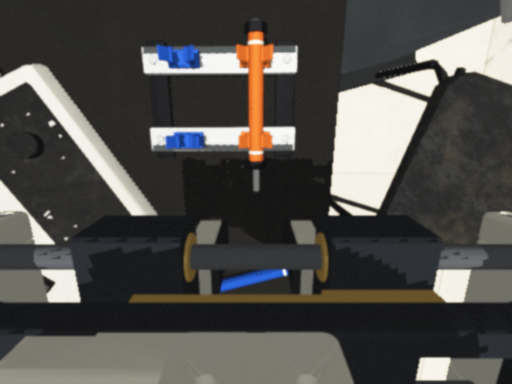

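The bar lies in both clips with a black collar outside each end, at (256,25) and (256,160) in the wrist picture, and the blue probe is unmoved. One numeric check of height and position before handing in.

```bash
python3 - <<'E'
from h import *
s=np.load('pics/w6.npz');C=cam('wrist',s);Cs=cam('scene')
u=dv(sa);v=np.array([-u[1],u[0]])
im=cv2.imread('pics/w6.png')
cv2.imwrite('pics/w6z.png',cv2.resize(im[10:200,180:330],None,fx=3,fy=3,interpolation=cv2.INTER_NEAREST))
sc=cv2.imread('pics/scene4.png');sd=cv2.imread('pics/side4.png')
cv2.imwrite('pics/s4z.png',cv2.resize(cv2.hconcat([sc[130:190,275:345],sd[155:215,275:345]]),None,fx=5.5,fy=5.5,interpolation=cv2.INTER_NEAREST))
for t in(-58,0,58):
    p=np.r_[S+u*t,33.];print(t,proj(C,p).round(1),((proj(C,p)-[180,10])*3).round(),((proj(Cs,p)-[275,130])*5.5).round(),((proj(cam('side'),p)-[275,155])*5.5+[385,0]).round(), [proj(Cs,p+[0,0,8])[1].round(1),proj(Cs,p)[1].round(1)])
a=blobs(cv2.imread('pics/scene0.png')[:,:,::-1].copy(),'b',200)[2];b=blobs(sc[:,:,::-1].copy(),'b',200)[2]
for x in a+b:
    if 200<x[2][0]<270 and 180<x[2][1]<240: print('blue',x[1],x[2])
E
```

```text
-58 [255.5  32.2] [226.  67.] [291.  73.] [690.  79.] [np.float64(140.3), np.float64(143.2)]
0 [255.5 100.2] [227. 271.] [197. 144.] [599. 125.] [np.float64(153.2), np.float64(156.2)]
58 [255.5 160.7] [227. 452.] [ 97. 220.] [500. 175.] [np.float64(167.0), np.float64(169.9)]
blue 359 [235.545961  215.8913649]
blue 360 [235.61388889 215.93055556]
```

View pics/w6z.png

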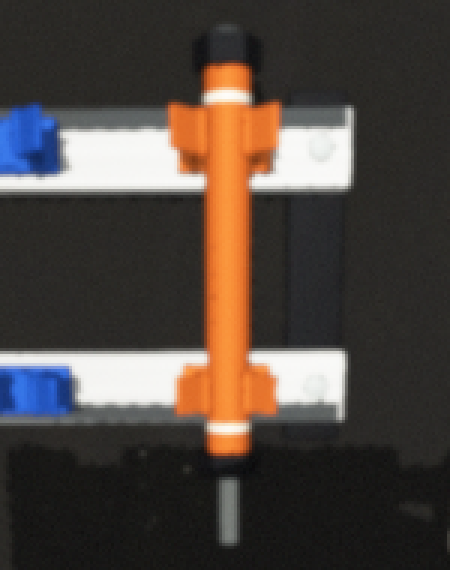

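View pics/s4z.png

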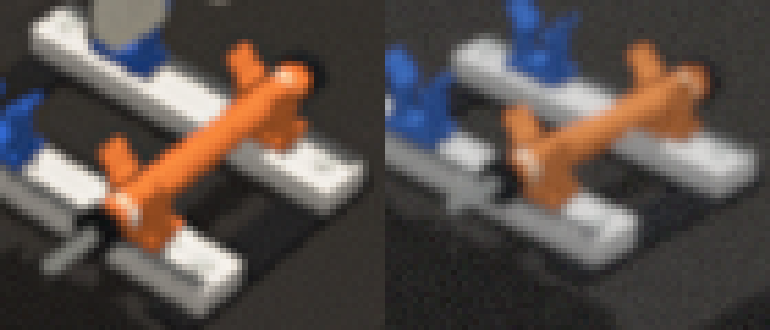

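The bar's collars match the predicted seated positions to about 1–2 px in the wrist, scene and side views. The blue probe has moved less than 0.1 px. Handing in.

```bash
python3 - <<'E'
from plant import bot
print(bot.close_job()); 
E
```

```text
the job is handed in; nothing more can be done
None
```

The orange probe is in both orange clips with a black collar outside each end, and the job is handed in. `close_job` gives no verdict, so I'm going on my own checks.

- **What I did:** I found the clips at about (428, 172.5) mm, 75.4°, and the probe at about (544, 474.5) mm, -8.2°, from the wrist camera. I gripped the probe at mid-length and pressed it straight down. I then let go and backed off; the robot's clock read about 23 s before the last pictures.
- **Snap:** The clips pulled the bar down as it passed the lips. It then met the floor with 21 N, at the height I expected for a seated probe.
- **Final pictures:** The probe's ends match the computed seated position to about 1–2 px in all three views, or roughly 2 mm. The blue probe moved less than 0.1 px, and nothing was touching the robot.
- **Disagreement:** I measured the two rail bars 71 mm apart, against 76 mm stated. The clips themselves measured 76 mm apart, so I used those.

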